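# Start up the grinding bench

### The arm

A 7-joint arm with a two-finger parallel gripper is mounted at the origin on the work surface. World frame = base frame: x ahead of the robot, y to its left, z up, the work surface at z = 0. Lengths are in m, angles in rad, forces in N, time in s.
With the tool pointing down it reaches from about 0.35 to 0.9 m from the base axis. Payload 8.1 kg.
Tool frame: the origin (TCP) lies midway between the tips of the shut fingers; the grasp point (between the pads) lies grasp_offset behind it (grasp_offset is the distance from the TCP to the grasp point, in m); z points along the fingers, y is the line along which they close (so a half turn about z gives the same grasp; the last joint's range is limited). The gripper opens to 92 mm and grips with 3 to 60 N. Pads are 19 mm wide; open, the fingers measure 130 mm over their backs; the gripper's body (75 mm by 190 mm) begins 47 mm behind the grasp point.
Start: joints at [1.159, 0.434, 0.025, 1.573, -0.012, 1.134, -0.075], TCP at [0.19, -0.595, 0.227] pointing down, gripper open.
Joint ranges: [-2.62, 2.62], [-0.44, 2.09], [-1.27, 1.32], [0.08, 2.57], [-1.32, 4.46], [0.12, 2], [-2.74, 2.74]. Speed limits (rad/s): [2.22, 2.22, 3.01, 3.01, 3.14, 3.14, 3.14].

### API

Orientations are given as a 3x3 rotation matrix whose columns are the frame's x, y, z axes.
In Python, from station import * gives the robot as it stands.
- The arm moves only by the tool send_rows, never from a script. Its argument "deltas" is a list of rows, each a list of 3 entries, a list of its own where there are three numbers: the shift along the tool's x, y, z in mm, then the turn about the tool's z in rad, then the gripper command: -1 is shut, 1 is fully open, values between are in proportion. In form: [[[tx, ty, tz], turn, fingers], ...]. A call has 1 to 20 rows; each row is the pose to reach, as a shift and turn from the pose commanded when the call began, along the tool's axes at that moment; what a row does not reach only later rows make up. A row lasts 1/8 s, in which the tool goes at most 62.5 mm and 10.7 degrees, less where a joint would pass 70% of its speed; a pose out of reach is approached as far as the arm can. A call with a gripper value outside its range is refused whole. The fingers move at their own pace and stop on an object; "newtons" is the grip in N (left out, the last holds). Time passes only in rows, so rows that repeat a pose let the fingers close. It gives the time, the measured TCP pose, the force, the opening and the grip force at its end, in the units of the state.
- get_state(): the state, without advancing time (a new reading comes with each control period).
- capture(name): name is "scene" or "top" or "wrist"; returns a dict with "frame" (480x640x3 uint8, blue, green, red), "fx", "fy", "cx", "cy" (pixels), "k1" (the pictures are not rectified: a ray, as slopes to the right and down, at radius r is drawn at 1 + k1 r^2 times it, then the intrinsics apply), "world_from_camera" (4x4, takes a point from camera to world coordinates); the wrist camera has in their place "tool_from_camera" (4x4, takes a point from camera to tool coordinates, whose origin is the TCP and whose axes are the flange's). Camera axes: x right, y down, z forward; pixel columns grow to the right and rows downward; lengths in m; the calibration is good to about 2 mm. A picture is of the moment at which its call begins: read the wrist's pose just before it. There is no depth.
- close_job(): hands the job in; it is judged then, once.
Trained networks look in a picture, given as the dict that the camera call returned (one of the last four; its "shot" number tells which), for a name from the list of things; names that differ only in an ending like _2 or _b are one class to them, and where a whole thing is asked for, a point or a joint stands for the part that bears it (a point fixed in the world has none). Each returns a list of dicts, best first, with "p" (0 to 1); they miss things now and then, are a little off and sometimes report something else, mostly with a low value. They report only what shows in the picture. A call takes as long as a camera call.
- look_for(target, picture): "rect" ([centre column, centre row, width, height] in pixels, round what is visible of it).
The state is a dict: "time": time; "q": joint angles; "joint_vel": joint speeds; "joint_torque": joint torques, N m; "ee_pos": TCP position; "eef_rot": TCP orientation; "wrist_force": force on the tool from outside, world axes, zero at the start; "torque": the same for the moment, N m; "finger_gap": finger opening in m; "finger_force": force on a finger pad.
Only numpy, scipy, OpenCV 4.12 (cv2) and the standard library are available. Lean on these libraries where they do the work, as an engineer would, in place of code of your own. Each camera call takes 0.05 s, during which the arm holds its last target. There are 200 camera calls.

### The job

Get the bench ready for grinding, pressing with your fingertips only: switch on the bench supply by pressing the far end of the white rocker on the metal outlet box, then press the green start button on the blue dust-extractor box, and once the extractor is on, press the green start button on the bench grinder, pressing each fully home so that it stays in. Keep off the red stop buttons and the belt sander's grey box, and do not pick up or shift anything lying on the bench.

Things in the scene. Friction and masses are not known exactly. Their poses are not given: they have to be found in the camera images.
- supply_box: square grey metal outlet box fixed flat on the bench, 118 x 118 mm, 55 mm high, a wide white rocker on its left half (+y) and a double outlet on its right half; origin at the centre of its underside, x axis from the robot's side to its far side. Turned up to 0.25 rad
- supply_rocker (a joint): the white rocker, 67 mm long (along the box's x) and 33 mm wide, pivoted about its middle: 0 = off (far end up, as at the start), 0.2 rad = on (far end down). Takes about 2 N at the point to press, all the way, stops hard at the end and stays where it is left; the pivot lies 60 mm above the bench, the far end sinks about 5 mm at the point to press
- rocker_far_end (a point): point to press for on: on the rocker's top surface, 24 mm from its pivot towards its far end (the end away from the robot); z axis is the rocker's surface normal, 0.1 rad off vertical; 70 mm above the bench while off, 65 mm when on
- extractor_station: BLUE box of the dust extractor, fixed to the bench, 85 (x) x 120 (y) x 60 mm high, green start and red stop button on its level top; origin at the centre of its underside; turned up to 0.25 rad. Caps 26 mm across, 46 mm centre to centre, start left (+y of the face), linked: pressing the one that stands out (12 mm proud) moves it in (to 5 mm proud, it stays) and the other out.
- extractor_start (a joint): green start button of the blue box: travel in m along the face's normal; 0 = standing out (machine off, as at the start), 0.007 = fully in (machine on). It takes about 3 N all the way, stops hard at the end, and stays where it is left, so press it right down
- extractor_start_top (a point): centre of the cap top of the blue box's green start button, moving with the cap; its z axis is the normal of the face, pointing out of it; cap 26 mm across
- extractor_stop: red stop button of the blue box, 46 mm to the right (-y of the face) of the green one, in at the start (cap 5 mm proud), coming out to 12 mm as start is pressed; origin on the face, z along its normal. To be left alone
- grinder: green double-ended bench grinder, bolted down, 330 mm wide (y), 245 high; origin under the spindle; turned up to 0.12 rad. Its black switch face (88 x 120 mm) has its middle at x -125, z 58 mm, sloping 20 degrees down to the robot; green start left, red stop right, linked as on the blue box. Motor front at x -62; tool rests to x -116, at y +-102 to 154, z 121
- grinder_start (a joint): green start button of the grinder: travel in m along the face's normal; 0 = standing out (machine off, as at the start), 0.007 = fully in (machine on). It takes about 3 N all the way, stops hard at the end, and stays where it is left, so press it right down
- grinder_start_top (a point): centre of the cap top of the grinder's green start button, moving with the cap; its z axis is the normal of the face, pointing out of it; cap 26 mm across; it leans 20 degrees from vertical towards the robot
- grinder_stop: red stop button of the grinder, 46 mm to the right (-y of the face) of the green one, in at the start (cap 5 mm proud), coming out to 12 mm as start is pressed; origin on the face, z along its normal. To be left alone
- sander_station: GREY control box of the belt sander, otherwise the same as the blue one, green and red button on top. To be left alone; origin at the centre of its underside
- sander_start (a joint): green start button of the grey box: travel in m along the face's normal; 0 = standing out (machine off, as at the start), 0.007 = fully in (machine on). It takes about 3 N all the way, stops hard at the end, and stays where it is left, so press it right down. To be left alone
- drill: grey and black cordless drill standing upright on its battery, 115 x 72 mm foot, 210 mm high, about 200 mm long; origin under the battery's centre; loose. To be left alone
- oil_bottle: yellow oil bottle with red cap, 60 mm across, 170 mm high, upright; origin at the centre of its foot; loose. To be left alone
- pill_jar: white plastic jar with a red label, 56 mm across, 85 mm high, upright; origin at the centre of its foot; loose. To be left alone
- wrench: steel spanner lying flat, 190 mm long; loose. To be left alone
- screwdriver: screwdriver with an orange handle lying flat, 200 mm long; loose. To be left alone
- pvc_coupling: white plastic pipe coupling standing on end, 54 mm across, 50 mm high; origin at the centre of its foot; loose. To be left alone
- bolt_tray: small open red tray, 100 x 75 x 35 mm; origin at the centre of its foot; loose. To be left alone

How it is judged:
On the way, in this order (a step that is already met when the one before it is completed fails the run):
1. the bench supply rocker is on (value of joint supply_rocker above 0.15 rad), for 0.2 s.
2. the dust extractor's green button is fully in (value of joint extractor_start above 0.0055 m), for 0.2 s.
3. the grinder's green button is fully in (value of joint grinder_start above 0.0055 m), for 0.2 s.
At the end, for the whole second after the job is handed in: The rocker is on (over 0.15 rad of 0.2), the green buttons of extractor and grinder are fully in (over 5.5 mm of 7), the sander is still off, and every loose thing is within 15 mm of where it stood (value of joint supply_rocker above 0.15 rad and value of joint each of extractor_start, grinder_start above 0.0055 m and value of joint sander_start below 0.002 m and distance of each of drill, oil_bottle, pill_jar, wrench, screwdriver, pvc_coupling, bolt_tray from where it was at the start of the episode below 0.015 m); the robot touches nothing.
It fails at once if a control box or the grinder is pressed with something other than the fingers (contact force between the arm and supply_box above 5 N or contact force between the arm and extractor_station above 5 N or contact force between the arm and grinder above 5 N).
It fails at once if the belt sander's grey box is pressed or struck (contact force between any of the fingers, the arm and sander_station above 1 N or value of joint sander_start above 0.003 m).
It fails at once if a red stop button is pressed (contact force between any of the fingers, the arm and extractor_stop above 2 N or contact force between any of the fingers, the arm and grinder_stop above 2 N).
It fails at once if a loose thing on the bench is lifted, carried or pushed more than 15 mm from its place, or knocked over (distance of any of drill, oil_bottle, pill_jar, wrench, screwdriver, pvc_coupling, bolt_tray from where it was at the start of the episode above 0.015 m or angle between any of drill, oil_bottle, pill_jar, pvc_coupling, bolt_tray's own z axis and vertical above 0.4 rad).
It also fails if it takes over 56 s, if anything falls off the work surface, if the arm or the gripper's body presses on something with over 40 N, if the wrist force passes 120 N, or if a joint passes its speed limit or range.

## Working session

There is one attempt and no reset: what is moved stays moved. The work goes in short steps, Python scripts to look and compute and a tool call to move; the robot and the scene stay as the last step left them, time stands still between calls to the robot, and variables do not carry over. Pictures are saved under pics/ and viewed, at most 10 in all, crops included, and the job is handed in when it is done.

Besides the shell and the picture viewer there is one more tool, called after "Emit:" as name([rows], argument=value, ...), one row to a line, values as JSON. send_rows: Moves the arm, as the interface text tells. Its arguments: {"type":"object","properties":{"deltas":{"type":"array","items":{"type":"array"}},"newtons":{"type":"number"}},"required":["deltas"]}

```bash
mkdir -p pics; ls
cat > h.py <<'E'
from station import *
import numpy as np, cv2
def M(c,s=None):
    if 'world_from_camera' in c: return np.array(c['world_from_camera'])
    T=np.eye(4);T[:3,:3]=s['eef_rot'];T[:3,3]=s['ee_pos'];return T@np.array(c['tool_from_camera'])
def K(c): return np.array([[c['fx'],0,c['cx']],[0,c['fy'],c['cy']],[0,0,1.]]),np.array([c['k1'],0,0,0,0.])
def ray(c,uv,s=None):
    k,d=K(c);p=cv2.undistortPoints(np.array([[uv]],float),k,d)[0,0];W=M(c,s)
    return W[:3,3],W[:3,:3]@np.array([p[0],p[1],1])
def atz(c,uv,z,s=None):
    o,d=ray(c,uv,s);return o+d*(z-o[2])/d[2]
def px(c,P,s=None):
    k,d=K(c);W=np.linalg.inv(M(c,s));return cv2.projectPoints(np.atleast_2d(P).astype(float),cv2.Rodrigues(W[:3,:3])[0],W[:3,3],k,d)[0][:,0]
E
python3 - <<'E'
from h import *
s=get_state();print(s)
for n in('scene','top','wrist'):
    c=capture(n);cv2.imwrite(f'pics/{n}0.png',c['frame']);print(n,M(c,s).round(3).tolist(),c['fx'],c['k1'])
    for t in('supply_box','supply_rocker','extractor_station','extractor_start','grinder','grinder_start','sander_station','drill','oil_bottle','pill_jar','pvc_coupling','bolt_tray'):
        print(t,[(np.round(r['rect']).tolist(),round(r['p'],2)) for r in look_for(t,c)[:2]])
E
```

```text
pics
{'time': 0.0, 'q': array([ 1.15939253,  0.43521874,  0.0249845 ,  1.57408822, -0.01160619,
        1.13401667, -0.07511107]), 'joint_vel': array([-0.00218478, -0.0016104 , -0.00071554, -0.00029254,  0.00080242,
       -0.0001581 ,  0.00113   ]), 'joint_torque': array([ 1.34592028e-04, -6.67849231e+01,  9.85641740e-01, -3.14464009e+01,
       -6.02508523e-02,  4.25724720e-02,  1.63300879e-04]), 'ee_pos': array([ 0.1897339 , -0.59496495,  0.22595119]), 'eef_rot': array([[ 9.52726278e-01,  3.03829326e-01, -6.16060857e-04],
       [ 3.03829917e-01, -9.52725168e-01,  1.46126931e-03],
       [-1.42960214e-04, -1.57936739e-03, -9.99998743e-01]]), 'wrist_force': array([ 0.22981496, -0.25592059,  0.44384801]), 'torque': array([ 0.00428714, -0.01775384,  0.00065494]), 'finger_force': 0.0, 'finger_gap': 0.0919968837034426}
scene [[-0.883, -0.368, 0.292, 0.262], [-0.469, 0.705, -0.532, 0.478], [-0.01, -0.606, -0.795, 0.94], [0.0, 0.0, 0.0, 1.0]] 460.5471348792787 -0.014460535806180869
supply_box []
supply_rocker [([378.0, 213.0, 30.0, 27.0], 0.79)]
extractor_station [([244.0, 433.0, 77.0, 9
[... 1131 characters left out ...]

sander_station [([260.0, 281.0, 64.0, 46.0], 0.78)]
drill [([123.0, 168.0, 106.0, 54.0], 0.91)]
oil_bottle [([458.0, 188.0, 43.0, 32.0], 0.71), ([397.0, 256.0, 20.0, 32.0], 0.61)]
pill_jar [([172.0, 328.0, 30.0, 26.0], 0.81)]
pvc_coupling [([336.0, 248.0, 24.0, 26.0], 0.5)]
bolt_tray [([340.0, 321.0, 37.0, 44.0], 0.64), ([155.0, 258.0, 12.0, 11.0], 0.22)]
wrist [[0.303, -0.91, -0.284, 0.267], [-0.953, -0.29, -0.09, -0.571], [-0.0, 0.297, -0.955, 0.383], [0.0, 0.0, 0.0, 1.0]] 374.3310297853127 -0.03107441786685598
supply_box []
supply_rocker []
extractor_station []
extractor_start []
grinder []
grinder_start []
sander_station []
drill []
oil_bottle []
pill_jar []
pvc_coupling []
bolt_tray []
```

View pics/top0.png

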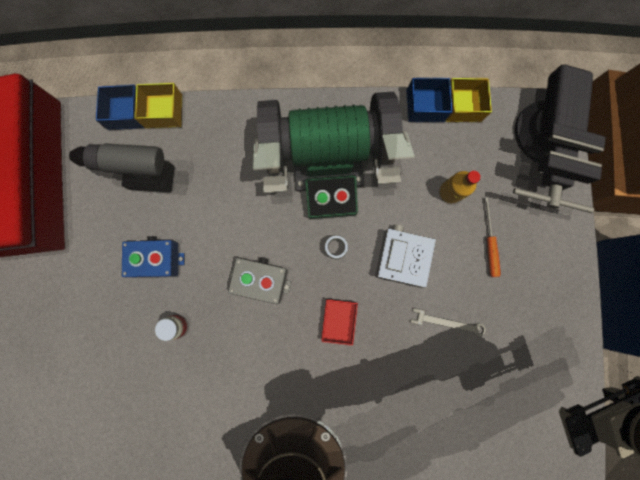

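View pics/scene0.png

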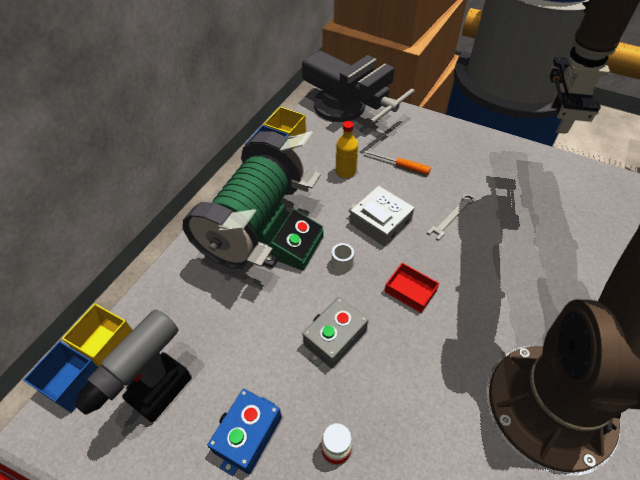

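Run:
```python
from h import *
import station
print([ (n,getattr(station,n)) for n in dir(station) if 'offset' in n.lower()])
c=capture('top');s=capture('scene')
P=lambda c,u,v,z:atz(c,(u,v),z).round(3)
print('rocker',P(c,398,256,.06),P(s,378,213,.06))
print('ext', P(c,136,259,.072),P(s,236,437,.072))
print('grd', P(c,322,198,.069),P(s,295,240,.069))
print('san', P(c,246,279,.072))
# yaw of faces from green->red
for n,a,b,z in(('ext',(136,259),(155,258.5),.068),('grd',(322,198),(342,196.5),.067)):
    d=P(c,*b,z)-P(c,*a,z);print(n,d,np.arctan2(d[0],-d[1]))
f=cv2.resize(c['frame'][170:290,270:470],None,fx=4,fy=4,interpolation=cv2.INTER_CUBIC);cv2.imwrite('pics/crop1.png',f)
print(get_state()['time'])
```

```text
[('grasp_offset', 0.0188)]
rocker [ 0.504 -0.259  0.06 ] [ 0.499 -0.26   0.06 ]
ext [0.509 0.352 0.072] [0.507 0.357 0.072]
grd [ 0.643 -0.084  0.069] [ 0.638 -0.083  0.069]
san [0.458 0.095 0.072]
ext [ 0.    -0.046  0.   ] 0.0
grd [ 0.003 -0.047  0.   ] 0.06374331253268713
2.05
```

View pics/crop1.png

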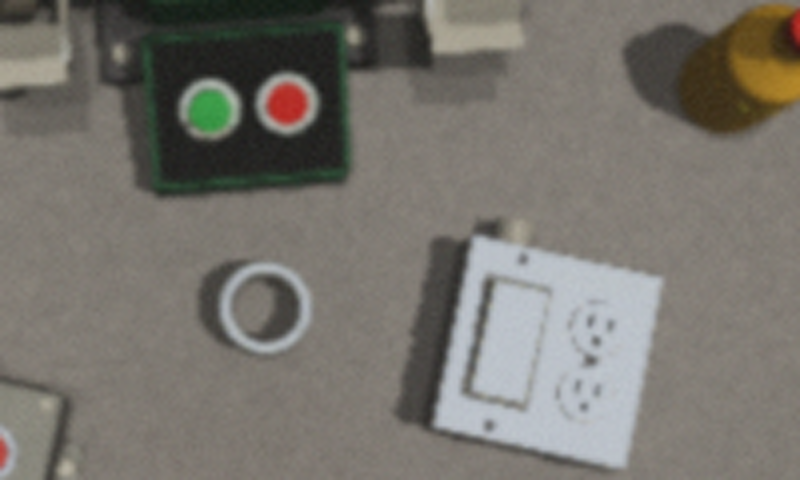

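Emit:
send_rows([
  [[60,-30,0],0.06,-1],
  [[120,-60,0],0.12,-1],
  [[180,-90,10],0.2,-1],
  [[240,-120,20],0.28,-1],
  [[300,-150,30],0.36,-1],
  [[360,-180,40],0.44,-1],
  [[421,-213,60],0.5,-1],
  [[421,-213,60],0.5,-1],
  [[421,-213,60],0.5,-1],
  [[421,-213,60],0.5,-1],
])

```text
time: 3.3
ee_pos: [0.5258, -0.2654, 0.1668]
eef_rot: [[0.982, -0.191, -0.001], [-0.191, -0.982, -0.001], [-0.0, 0.001, -1.0]]
wrist_force: [0.2, 0.7, 0.9]
finger_gap: 0.0008
finger_force: 0.0
```

```bash
cat > look.py <<'E'
from h import *
import sys
# look.py name targets...
s=get_state();c=capture('wrist');f=c['frame'].copy()
print(s['time'],s['ee_pos'].round(4),'yaw',np.arctan2(s['eef_rot'][1,0],s['eef_rot'][0,0]).round(3),s['wrist_force'].round(1),s['finger_gap'].round(3))
for a in sys.argv[2:]:
    t,z=a.split('@')
    for r in look_for(t,c)[:2]: print(t,np.round(r['rect'],1).tolist(),round(r['p'],2),atz(c,r['rect'][:2],float(z),s).round(4))
cv2.imwrite(f'pics/{sys.argv[1]}.png',f)
E
python3 look.py w1 supply_rocker@.06 supply_box@.055
```

```text
Traceback (most recent call last):
  File "look.py", line 5, in <module>
    print(s['time'],s['ee_pos'].round(4),'yaw',np.arctan2(s['eef_rot'][1,0],s['eef_rot'][0,0]).round(3),s['wrist_force'].round(1),s['finger_gap'].round(3))
                                                                                                                                  ^^^^^^^^^^^^^^^^^^^^^
AttributeError: 'float' object has no attribute 'round'
```

```bash
sed -i "s/,s\['finger_gap'\].round(3)//" look.py; python3 look.py w1 supply_rocker@.06 supply_box@.055
```

```text
3.35 [ 0.5255 -0.2661  0.167 ] yaw -0.193 [-0.4  0.1  0. ]
supply_rocker [313.7, 253.9, 48.8, 68.7] 0.67 [ 0.5113 -0.2593  0.06  ]
supply_box [348.9, 227.2, 163.1, 147.7] 0.57 [ 0.5252 -0.2889  0.055 ]
```

View pics/w1.png

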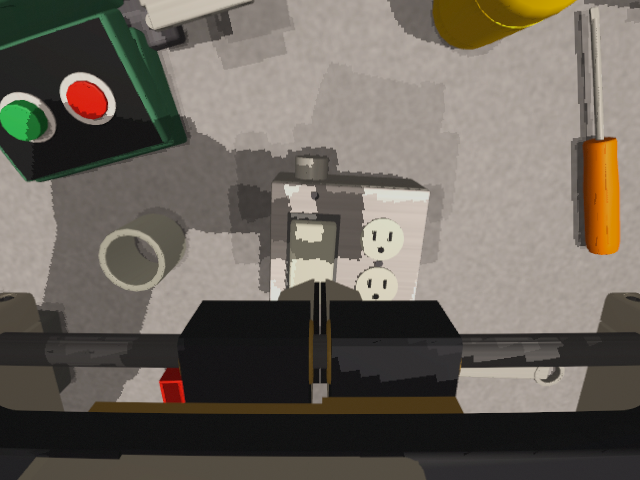

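Run:
```python
from h import *
s=get_state();c=capture('wrist')
e=atz(c,(314.5,218),.071,s);a=np.array([np.cos(-.19),np.sin(-.19),0])
print('far edge',e,'press',e-a*.0095)
t=capture('top');print('top centre',atz(t,(397,255.7),.0675)+a*.024)
p=e-a*.0095;d=p-s['ee_pos'];print('tool shift mm',1000*np.array(s['eef_rot']).T@d, s['time'])
```

```text
far edge [ 0.54118303 -0.26599511  0.071     ] press [ 0.53185399 -0.26420095  0.071     ]
top centre [ 0.52748878 -0.259459    0.0675    ]
tool shift mm [ 5.80046009 -3.11132631 96.09909433] 3.5
```

Emit:
send_rows([
  [[5,-4,40],0,-1],
  [[5,-4,85],0,-1],
  [[5,-4,92],0,-1],
  [[5,-4,96],0,-1],
  [[5,-4,99],0,-1],
  [[5,-4,101],0,-1],
  [[5,-4,103],0,-1],
  [[5,-4,103],0,-1],
])

```text
time: 4.6
ee_pos: [0.5337, -0.2625, 0.0657]
eef_rot: [[0.982, -0.19, 0.004], [-0.19, -0.982, -0.002], [0.004, 0.001, -1.0]]
wrist_force: [0.7, -0.7, 12.1]
finger_gap: 0.0008
finger_force: 6.2
```

Emit:
send_rows([
  [[0,0,3],0,-1],
  [[0,0,3],0,-1],
  [[0,0,3],0,-1],
])

```text
time: 4.97
ee_pos: [0.534, -0.2626, 0.0649]
eef_rot: [[0.982, -0.19, 0.005], [-0.19, -0.982, -0.002], [0.005, 0.001, -1.0]]
wrist_force: [-6.5, 2.7, 36.0]
finger_gap: 0.0002
finger_force: 17.4
```

Emit:
send_rows([
  [[0,0,-50],0,-1],
  [[0,0,-100],0,-1],
  [[0,0,-130],0,-1],
  [[0,0,-130],0,-1],
])

```text
time: 5.48
ee_pos: [0.5332, -0.2621, 0.1935]
eef_rot: [[0.982, -0.19, 0.004], [-0.19, -0.982, -0.002], [0.005, 0.001, -1.0]]
wrist_force: [0.4, -0.4, -0.3]
finger_gap: 0.0003
finger_force: 0.0
```

```bash
python3 look.py w2
python3 - <<'E'
import cv2
a=cv2.imread('pics/w2.png');cv2.imwrite('pics/w2c.png',cv2.resize(a[120:320,180:500],None,fx=2,fy=2))
E
```

```text
5.475 [ 0.5332 -0.2621  0.1935] yaw -0.191 [ 0.4 -0.4 -0.3]
```

View pics/w2c.png

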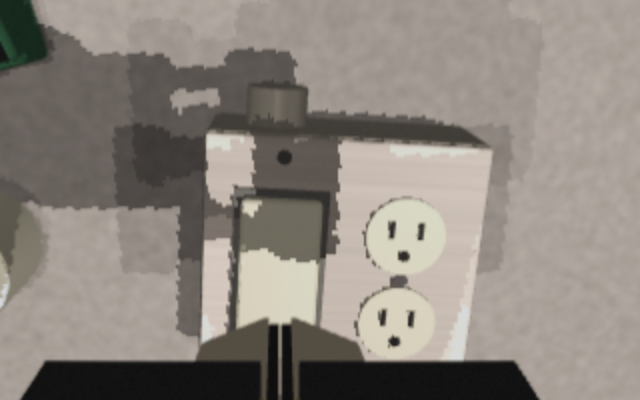

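Emit:
send_rows([
  [[-12,-50,0],-0.02,-1],
  [[-24,-100,0],-0.04,-1],
  [[-36,-150,0],-0.06,-1],
  [[-48,-200,0],-0.08,-1],
  [[-60,-250,0],-0.1,-1],
  [[-72,-300,0],-0.12,-1],
  [[-84,-350,0],-0.14,-1],
  [[-96,-400,0],-0.16,-1],
  [[-108,-450,0],-0.18,-1],
  [[-120,-500,0],-0.19,-1],
  [[-132,-550,10],-0.19,-1],
  [[-142,-601,30],-0.19,-1],
  [[-142,-601,30],-0.19,-1],
  [[-142,-601,30],-0.19,-1],
  [[-142,-601,30],-0.19,-1],
])

```text
time: 7.4
ee_pos: [0.5073, 0.3537, 0.1605]
eef_rot: [[1.0, -0.003, -0.0], [-0.003, -1.0, -0.001], [-0.0, 0.001, -1.0]]
wrist_force: [-0.0, -0.3, -0.4]
finger_gap: 0.0002
finger_force: 0.0
```

```bash
python3 look.py w3 extractor_start@.072 extractor_station@.06
```

```text
7.4 [0.5073 0.3537 0.1605] yaw -0.003 [-0.  -0.3 -0.4]
extractor_start [315.9, 233.2, 34.3, 40.8] 0.7 [0.5137 0.3557 0.072 ]
extractor_station [346.1, 218.0, 181.4, 136.8] 0.73 [0.5213 0.3343 0.06  ]
```

View pics/w3.png

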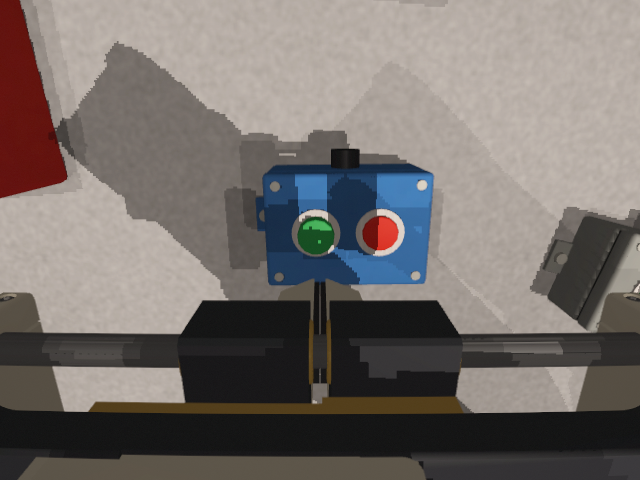

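Emit:
send_rows([
  [[4,-2,50],0,-1],
  [[4,-2,80],0,-1],
  [[4,-2,86],0,-1],
  [[4,-2,90],0,-1],
  [[4,-2,93],0,-1],
  [[4,-2,96],0,-1],
  [[4,-2,99],0,-1],
  [[4,-2,100],0,-1],
  [[4,-2,100],0,-1],
])

```text
time: 8.68
ee_pos: [0.5117, 0.3578, 0.065]
eef_rot: [[1.0, -0.002, 0.003], [-0.002, -1.0, 0.001], [0.003, -0.001, -1.0]]
wrist_force: [-9.8, -9.4, 39.3]
finger_gap: 0.0007
finger_force: 19.1
```

Emit:
send_rows([
  [[0,0,-50],0,-1],
  [[0,0,-110],0,-1],
  [[0,0,-130],0,-1],
  [[0,50,-130],0,-1],
  [[0,100,-130],-0.05,-1],
  [[10,150,-130],-0.1,-1],
  [[20,200,-130],-0.15,-1],
  [[30,250,-130],-0.2,-1],
  [[40,300,-130],-0.25,-1],
  [[50,350,-130],-0.25,-1],
  [[50,400,-130],-0.25,-1],
  [[50,439,-120],-0.25,-1],
  [[50,439,-120],-0.25,-1],
  [[50,439,-120],-0.25,-1],
])

```text
time: 10.42
ee_pos: [0.5606, -0.0809, 0.181]
eef_rot: [[0.969, 0.246, 0.001], [0.246, -0.969, 0.001], [0.001, -0.0, -1.0]]
wrist_force: [0.4, 0.5, 0.2]
finger_gap: 0.0006
finger_force: 0.0
```

```bash
python3 look.py w4 grinder_start@.069 grinder_stop@.063
python3 - <<'E'
from h import *
s=get_state();print(s['q'].round(2))
c=capture('scene');f=c['frame']
for t,z in(('extractor_start',.065),):
    print([(np.round(r['rect']),r['p']) for r in look_for(t,c)[:2]])
w=cv2.imread('pics/w4.png')
u=px(c,s['ee_pos']+[0,0,.1])[0].astype(int);print(u)
a=cv2.resize(f[max(u[1]-110,0):u[1]+110,max(u[0]-120,0):u[0]+120],(400,366))
e=cv2.resize(f[380:480,190:310],(400,333))
out=np.zeros((480,800,3),np.uint8);out[:366,:400]=a[:366];out[:333,400:]=e
cv2.imwrite('pics/mix.png',out)
E
```

```text
10.425 [ 0.5606 -0.0809  0.181 ] yaw 0.249 [0.4 0.5 0.2]
grinder_start [354.8, 121.0, 35.2, 39.3] 0.86 [ 0.6443 -0.0852  0.069 ]
grinder_stop [415.8, 131.5, 36.7, 39.2] 0.81 [ 0.6483 -0.1297  0.063 ]
[ 0.19  0.39 -0.2   1.77  0.09  0.99 -1.36]
[(array([238., 433.,  12.,  13.]), 0.5)]
[322 189]
```

View pics/w4.png

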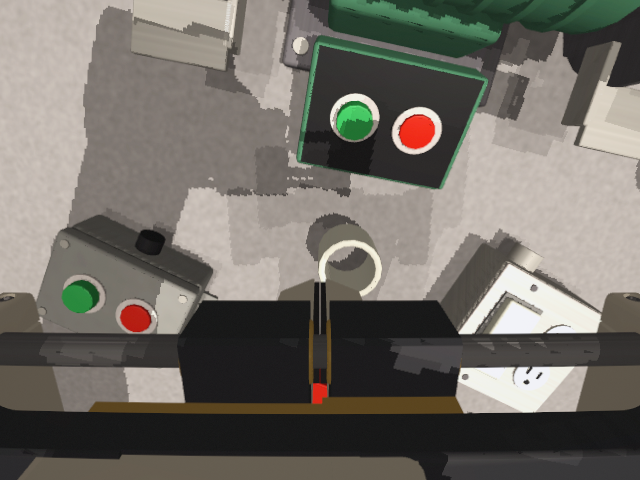

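View pics/mix.png

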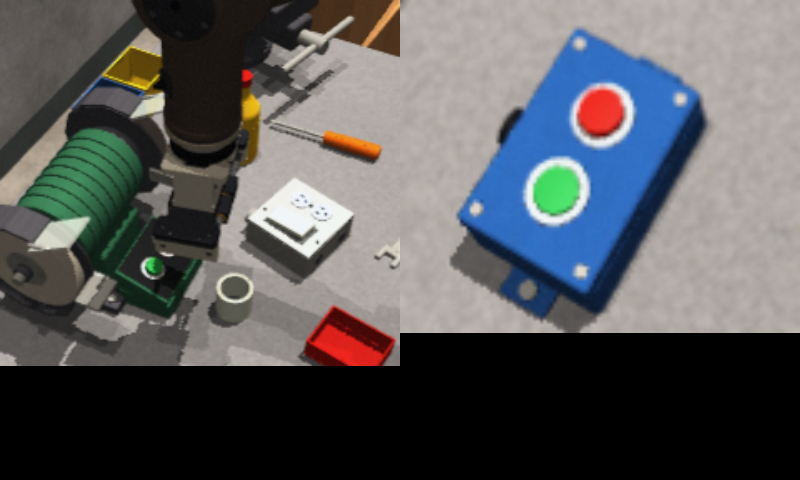

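Emit:
send_rows([
  [[40,12,0],-0.04,-1],
  [[76,23.5,0],-0.08,-1],
  [[76,23.5,30],-0.08,-1],
  [[76,23.5,60],-0.08,-1],
  [[76,23.5,90],-0.08,-1],
  [[76,23.5,98],-0.08,-1],
  [[76,23.5,98],-0.08,-1],
])

```text
time: 11.55
ee_pos: [0.6398, -0.0854, 0.0829]
eef_rot: [[0.946, 0.323, -0.0], [0.323, -0.946, 0.0], [-0.0, -0.0, -1.0]]
wrist_force: [0.6, -0.1, 0.5]
finger_gap: 0.0007
finger_force: 0.0
```

Emit:
send_rows([
  [[0,0,4],0,-1],
  [[0,0,8],0,-1],
  [[0,0,11],0,-1],
  [[0,0,13],0,-1],
  [[0,0,15],0,-1],
  [[0,0,15],0,-1],
])

```text
time: 12.3
ee_pos: [0.6399, -0.0858, 0.0678]
eef_rot: [[0.946, 0.323, 0.0], [0.323, -0.946, -0.0], [0.0, 0.0, -1.0]]
wrist_force: [0.2, 0.3, 3.6]
finger_gap: 0.0002
finger_force: 1.2
```

Emit:
send_rows([
  [[0,0,2],0,-1],
  [[0,0,4],0,-1],
  [[0,0,6],0,-1],
  [[0,0,6],0,-1],
])

```text
time: 12.8
ee_pos: [0.6403, -0.0857, 0.0636]
eef_rot: [[0.946, 0.323, 0.002], [0.323, -0.946, -0.0], [0.001, 0.001, -1.0]]
wrist_force: [-5.8, -0.3, 19.4]
finger_gap: 0.0004
finger_force: 10.1
```

Emit:
send_rows([
  [[0,0,2],0,-1],
  [[0,0,3],0,-1],
  [[0,0,3],0,-1],
])

```text
time: 13.18
ee_pos: [0.6406, -0.0858, 0.063]
eef_rot: [[0.947, 0.323, 0.003], [0.323, -0.947, -0.001], [0.003, 0.002, -1.0]]
wrist_force: [-13.4, 0.8, 40.7]
finger_gap: 0.0004
finger_force: 21.4
```

Emit:
send_rows([
  [[0,0,-40],0,-1],
  [[0,0,-90],0,-1],
  [[0,0,-117],0,-1],
  [[-50,-10,-117],0,-1],
  [[-100,-20,-117],0,-1],
  [[-100,-20,-117],0,-1],
])

```text
time: 13.92
ee_pos: [0.5337, -0.1002, 0.1748]
eef_rot: [[0.947, 0.321, -0.005], [0.321, -0.947, -0.001], [-0.005, -0.001, -1.0]]
wrist_force: [0.3, 0.4, 0.6]
finger_gap: 0.0006
finger_force: 0.0
```

```bash
python3 look.py w5 grinder_start@.069
python3 - <<'E'
import cv2,numpy as np
from h import *
c=capture('scene');a=cv2.imread('pics/w5.png')[0:240,160:640];t=capture('top')['frame'][150:300,90:470]
b=c['frame'][180:300,330:450]
out=np.zeros((600,800,3),np.uint8);out[:240,:480]=a;out[300:600,:760]=cv2.resize(t,(760,300));out[:240,500:740]=cv2.resize(b,(240,240))
cv2.imwrite('pics/fin.png',out)
E
```

```text
13.925 [ 0.5337 -0.1002  0.1748] yaw 0.327 [0.3 0.4 0.6]
grinder_start [349.4, 71.1, 38.9, 38.8] 0.73 [ 0.6448 -0.0835  0.069 ]
```

View pics/fin.png

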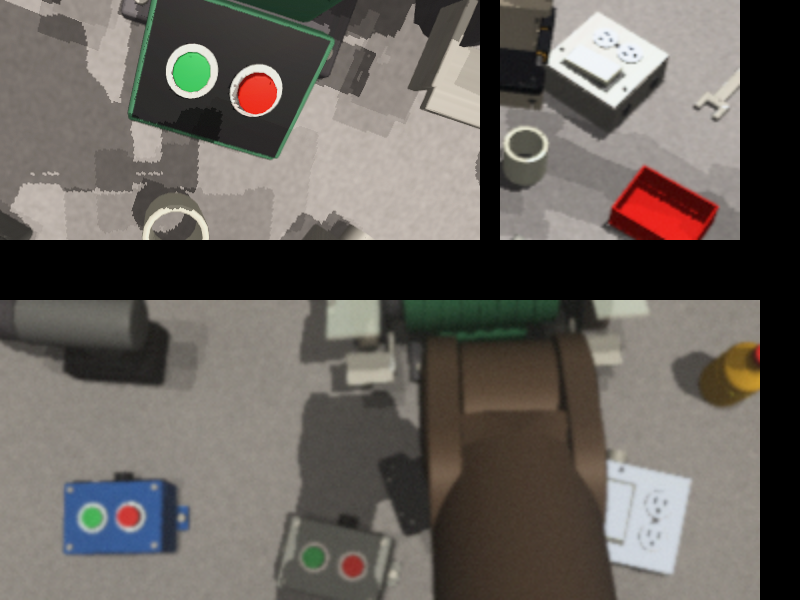

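```bash
python3 -c "
from station import *
print(close_job())"
```

```text
the job is handed in; nothing more can be done
None
```

The supply rocker, the extractor start and the grinder start were pressed to their hard stops in that order, the final pictures show all three staying in, and I handed the job in after about 14 s; no verdict came back.

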